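# Gauge a walnut chess blank in the step ring gauge

### The job

Gauge the stem of the walnut blank that stands alone in the small wooden block: lift it out and pass it, stem down and upright, through the shrinking rings of the step gauge until a ring stops it; press lightly to be sure it is home, then let go and leave it standing in the gauge on that ring so that its size can be read. Feel your way down gently, as the end grain bruises: do not force it against a ring and do not let it drop; leave the other two blanks and everything else on the bench where they are.

Things in the scene. Friction and masses are not known exactly. Their poses are not given: they have to be found in the camera images.
- blank_a: Roughed-out walnut chess blank, foot up; three look alike, which one stands alone in the small block varies. Foot: disc 42 mm in diameter, 10 mm thick; on it a tenon to hold it by, 30 mm in diameter, 24 mm high; below the foot a straight stem 94 mm long, its diameter not given (14 to 26 mm, to be gauged). About 0.06 kg. Origin: centre of the foot's underside, where the stem begins; z up, through the tenon.
- blank_b: Walnut blank like blank_a, all sizes the same but for the stem's diameter. Origin: centre of the foot's underside, where the stem begins; z up, through the tenon.
- blank_c: Walnut blank like blank_a, all sizes the same but for the stem's diameter. Origin: centre of the foot's underside, where the stem begins; z up, through the tenon.
- blank_a_end (a point): Centre of the lower end of blank_a's stem, 94 mm below the foot's underside. The end is flat, its rim rounded off by 0.8 mm.
- blank_b_end (a point): Centre of the lower end of blank_b's stem, 94 mm below the foot's underside. The end is flat, its rim rounded off by 0.8 mm.
- blank_c_end (a point): Centre of the lower end of blank_c's stem, 94 mm below the foot's underside. The end is flat, its rim rounded off by 0.8 mm.
- block_hole (a point): Centre of the mouth of the only hole in the small wooden block (80 x 80 mm, 100 mm high, fixed). The blank to be gauged stands upright in it, foot resting on the block's top; the hole, 31 mm, is wide for any stem. The other two blanks stand alike in a longer block with two holes.
- gauge: Step ring gauge, fixed: round metal foot 100 mm in diameter, 12 mm thick, three thin rods at 28 mm from the axis, and between them five level steel rings one under the other on one upright axis, 18 mm apart, their bores shrinking downwards. Each ring is 6 mm high. Nothing is higher than the top ring, 102 mm above the table. Origin: on the table, on the axis; z up.
- ring1 (a point): Centre of the top face of ring 1 from above (the widest, bore 32 mm), 102 mm above the table. z up.
- ring2 (a point): Centre of the top face of ring 2 from above (bore 27 mm), 84 mm above the table. z up.
- ring3 (a point): Centre of the top face of ring 3 from above (bore 22 mm), 66 mm above the table. z up. Each stem passes rings 1 and 2 and is stopped by ring 3, 4 or 5; it has 1 mm of play all round in the last ring it passes and is 1.5 mm too thick all round for the one that stops it. Let go, it may lean by its play, about 0.15 rad.
- ring4 (a point): Centre of the top face of ring 4 from above (bore 17 mm), 48 mm above the table. z up.
- ring5 (a point): Centre of the top face of ring 5 from above (the narrowest, bore 12 mm), 30 mm above the table. z up.
- king: Walnut chess king, 37 mm across its foot, 98 mm high, upright; bystander. Origin: centre of its underside.
- ruin: Grey resin ruined wall on a 50 x 150 mm foot, 84 mm high; bystander. Origin: centre of its underside.
- hill: Green plastic hill piece, about 120 x 150 mm, 31 mm high; bystander. Origin: underside, below its top.
- clear_box: Clear acrylic box with clip-on lid, 81 x 120 mm, 50 mm high; bystander. Origin: centre of its underside.
- tweezer: Stainless tweezer, 130 mm long, lying on a 26 x 200 mm magnetic strip 10 mm high; bystander. Origin: underside, near its middle.
- glue: White glue bottle, 38 mm in diameter, 100 mm high; bystander. Origin: centre of its underside.
- pot: Small glass paint pot, 34 mm in diameter, 38 mm high; bystander. Origin: centre of its underside.
There are look-alikes about, which are no part of the job. What is shaped like the blank_c but turquoise is not meant.

How it is judged:
By the outcome, as a careful person would: the job done as asked, in the order asked, and still so for the second after the job is handed in, with the robot touching nothing.
It also fails if it takes over 48 s, if anything falls off the work surface, if the arm or the gripper's body presses on something with over 40 N, if the wrist force passes 120 N, or if a joint passes its speed limit or range.

### The arm

A 7-joint arm with a two-finger parallel gripper is mounted at the origin on the work surface. World frame = base frame: x ahead of the robot, y to its left, z up, the work surface at z = 0. Lengths are in m, angles in degrees, forces in N, time in s.
With the tool pointing down it reaches from about 0.35 to 0.775 m from the base axis. Payload 3.1 kg.
Tool frame: the origin (TCP) lies on the centre line of the jaws, within the pads' length; the fingertips stand 17 mm ahead of it and the grasp point (between the pads) lies 2 mm behind it (robot.tip_reach is the distance from the TCP to the fingertips, in m); z points along the fingers, y is the direction in which the jaws open and shut (so a half turn about z gives the same grasp; the last joint's range is limited). The gripper opens to 85 mm and grips with 20 to 120 N. Pads are 22 mm wide; open, the fingers measure 114 mm over their backs; the gripper's body (76 mm by 85 mm) begins 54 mm behind the grasp point. The pads swing forward as they close: fully open they stand 13 mm farther back than shut.
Start: joints at [-69.941, 17.813, 0.802, 86.603, -0.252, 75.585, -1.558], TCP at [0.21, 0.508, 0.248] pointing down, gripper open.
Joint ranges: [-154.91, 154.91], [-16.99, 109.72], [-72.82, 74.43], [7.12, 147.25], [-82.49, 262.49], [11.32, 116.49], [-174.64, 174.64]. Speed limits (degrees/s): [159.86, 159.86, 180, 180, 180, 180, 180].

### API

Orientations are given as [roll, pitch, yaw] about the fixed x, y, z axes, in that order (R = Rz(yaw) Ry(pitch) Rx(roll)).
In Python, from station import robot, fingers, vision, workorder, recognise gives the robot as it stands. Calls block until the motion is done:
- robot.move_to(position, orientation): joint-space move of the TCP to a pose.
- robot.line_to(position, orientation=None, velocity=0.15, f_stop=None): straight line of the TCP; orientation=None keeps the orientation; velocity is the mean speed in m/s. With f_stop (N) it stops when the force on the tool has changed by that much, and returns True; else False.
- robot.move_j(angles): joint-space move.
- fingers.gripper_to(opening, force=None): opening from 0.0 (shut) to 1.0 (fully open); force is the grip in N (None keeps the last); returns when the fingers have stopped.
- robot.pause(seconds).
- robot.inverse_kinematics(position, orientation): joint angles nearest the present ones, or None.
- vision.grab_frame(name): name is "scene" or "side" or "wrist"; returns the picture (480x640x3 uint8, red, green, blue); there is no depth.
- vision.calibration(name): a dict with "mtx" (3x3 intrinsics, pixels), "extrinsics" (4x4, takes a point from world to camera coordinates); the wrist camera has in their place "T_tool_cam" (4x4, takes a point from camera to tool coordinates, whose origin is the TCP and whose axes are the flange's). Camera axes: x right, y up, looking along -z (the intrinsics and any distortion apply to the point x, -y, -z); pixel columns grow to the right and rows downward; lengths in m; the calibration is good to about 2 mm. The wrist camera is an equidistant fisheye: a pixel r from the principal point sees the ray r / f radians off the axis. A picture is of the moment at which its call begins: read the wrist's pose just before it. calibration takes no time and is no camera call.
A pose or a line that the arm cannot do raises robot.PlanningError and nothing moves.
- workorder.close_job(): hands the job in, once; it reports no verdict.
Trained networks look in the newest picture that a camera, given by its name, has taken for a name from the list of things; names that differ only in an ending like _2 or _b are one class to them, and where a whole thing is asked for, a point or a joint stands for the part that bears it (a point fixed in the world has none). Each returns a list of dicts, best first, with "p" (0 to 1); they miss things now and then, are a little off and sometimes report something else, mostly with a low value. They report only what shows in the picture. A call takes as long as a camera call. They do not tell look-alikes from the thing itself.
- recognise(label, camera): "rect" ([centre column, centre row, width, height] in pixels, round what is visible of it).
Readings, each from a call of its own:
- robot.current_time_s(): time.
- robot.current_joint_positions(): joint angles.
- robot.current_dq(): joint speeds.
- robot.current_joint_torque(): joint torques, N m.
- robot.current_tool_pos(): TCP position.
- robot.current_eef_rot(): TCP orientation.
- robot.current_contact_force(): force on the tool from outside, world axes, zero at the start.
- robot.current_torque(): the same for the moment, N m.
- robot.current_finger_gap(): opening from 0.0 (shut) to 1.0 (fully open).
Only numpy, scipy, OpenCV 4.12 (cv2) and the standard library are available. Lean on these libraries where they do the work, as an engineer would, in place of code of your own. Each camera call takes 0.05 s, during which the arm holds its last target.

## Working session

There is one attempt and no reset: what is moved stays moved. The work goes in short steps, each a Python script; the robot and the scene stay as the last script left them, time stands still between calls to the robot, and variables do not carry over. Pictures are saved under pics/ and viewed, and the job is handed in when it is done.

```bash
mkdir -p pics; ls
python3 - <<'E'
from station import robot, fingers, vision, workorder, recognise
import cv2, numpy as np
for n in ["scene","side"]:
    im=vision.grab_frame(n); cv2.imwrite(f"pics/{n}0.png",im[:,:,::-1])
    for l in ["blank_a","gauge","block_hole","ring1"]:
        try: print(n,l,[(np.round(r["rect"]).tolist(),round(r["p"],2)) for r in recognise(l,n)])
        except Exception as e: print(n,l,repr(e))
    c=vision.calibration(n); print(c)
print(vision.calibration("wrist"))
print(robot.current_time_s(),robot.current_tool_pos(),robot.current_eef_rot(),robot.tip_reach)
E
```

```text
pics
scene blank_a [([214.0, 228.0, 20.0, 23.0], 0.73), ([250.0, 168.0, 22.0, 21.0], 0.62), ([182.0, 218.0, 19.0, 21.0], 0.62)]
scene gauge [([330.0, 261.0, 42.0, 54.0], 0.94)]
scene block_hole [([248.0, 191.0, 47.0, 54.0], 0.79)]
scene ring1 [([328.0, 258.0, 48.0, 58.0], 0.65)]
{'mtx': array([[571.26441568,   0.        , 312.56879647],
       [  0.        , 571.26441568, 233.08006815],
       [  0.        ,   0.        ,   1.        ]]), 'extrinsics': array([[-0.40464929,  0.91422148,  0.02140202,  0.23981157],
       [-0.60660865, -0.28586113,  0.74182839,  0.28142675],
       [ 0.68431345,  0.28719768,  0.67024816, -1.71920525],
       [ 0.        ,  0.        ,  0.        ,  1.        ]])}
side blank_a [([319.0, 357.0, 21.0, 29.0], 0.88), ([438.0, 318.0, 28.0, 25.0], 0.75), ([406.0, 289.0, 22.0, 23.0], 0.67), ([431.0, 392.0, 31.0, 37.0], 0.57)]
side gauge [([315.0, 246.0, 44.0, 54.0], 0.72), ([405.0, 289.0, 21.0, 20.0], 0.46)]
side block_hole [([320.0, 368.0, 60.0, 74.0], 0.62)]
side ring1 [([315.0, 245.0, 41.0, 53.0], 0.75)]
{'mtx': array([[446.56374411,   0.        , 319.993453
[... 279 characters left out ...]
 0.78442638, -0.87702937],
       [ 0.        ,  0.        ,  0.        ,  1.        ]])}
{'mtx': array([[371.64829954,   0.        , 322.67524607],
       [  0.        , 371.64829954, 245.14612358],
       [  0.        ,   0.        ,   1.        ]]), 'T_tool_cam': array([[ 5.15573486e-04,  9.65781702e-01,  2.59355813e-01,
         6.60372100e-02],
       [ 9.99999561e-01, -2.94971731e-04, -8.89492149e-04,
         1.66760292e-04],
       [-7.82552609e-04,  2.59356158e-01, -9.65781430e-01,
        -1.25246051e-01],
       [ 0.00000000e+00,  0.00000000e+00,  0.00000000e+00,
         1.00000000e+00]])}
0.5 [0.20997015 0.50835237 0.24828066] [1.79999357e+02 9.45951299e-05 1.57557979e+02] 0.017
```

View pics/scene0.png

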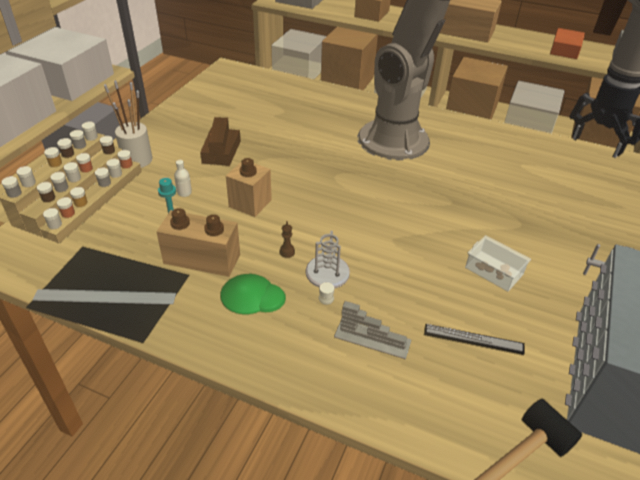

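View pics/side0.png

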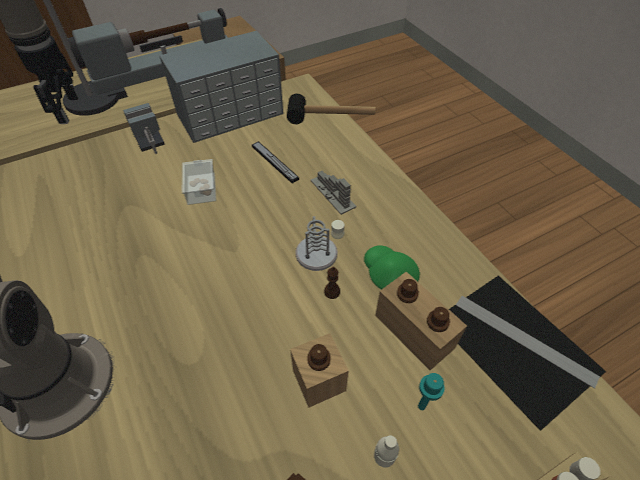

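```bash
cat > h.py <<'E'
from station import robot, fingers, vision, workorder, recognise
import cv2, numpy as np
def ray(n,u,v):
    c=vision.calibration(n);K=c["mtx"];E=c["extrinsics"]
    d=np.array([(u-K[0,2])/K[0,0],-(v-K[1,2])/K[1,1],-1.])
    R=E[:3,:3];return -R.T@E[:3,3],R.T@d
def onz(n,u,v,z):
    o,d=ray(n,u,v);return o+d*(z-o[2])/d[2]
def tri(r):
    A=0;b=0
    for o,d in r:
        d=d/np.linalg.norm(d);P=np.eye(3)-np.outer(d,d);A=A+P;b=b+P@o
    p=np.linalg.solve(A,b)
    return p,[np.linalg.norm(np.cross(p-o,d/np.linalg.norm(d))) for o,d in r]
def proj(n,p):
    c=vision.calibration(n);K=c["mtx"];E=c["extrinsics"]
    q=E[:3,:3]@np.asarray(p)+E[:3,3];q=np.array([q[0],-q[1],-q[2]])
    q=K@q;return q[:2]/q[2]
def rotT():
    from scipy.spatial.transform import Rotation as Ro
    return Ro.from_euler('xyz',robot.current_eef_rot(),degrees=True).as_matrix()
def wpose():
    return np.array(robot.current_tool_pos()),rotT()
def wray(pose,u,v):
    c=vision.calibration("wrist");K=c["mtx"];T=c["T_tool_cam"]
    a=(u-K[0,2])/K[0,0];b=(v-K[1,2])/K[1,1];th=np.hypot(a,b)
    s=np.sin(th)/th if th>1e-9 else 1
    d=np.array([a*s,-b*s,-np.cos(th)])
    p,R=pose
    return p+R@T[:3,3],R@T[:3,:3]@d
def wproj(pose,P):
    c=vision.calibration("wrist");K=c["mtx"];T=c["T_tool_cam"];p,R=pose
    q=T[:3,:3].T@(R.T@(np.asarray(P)-p)-T[:3,3]);q=np.array([q[0],-q[1],-q[2]])
    r=np.hypot(q[0],q[1]);th=np.arctan2(r,q[2])
    return np.array([K[0,2]+K[0,0]*th*q[0]/r,K[1,2]+K[1,1]*th*q[1]/r])
E
python3 - <<'E'
from h import *
print("blank",tri([ray("scene",250,168),ray("side",319,357)]))
print(onz("scene",250,168,.117),onz("side",319,357,.117))
print("gauge",tri([ray("scene",329,261),ray("side",315,246)]))
print(onz("scene",329,261,.05),onz("side",315,246,.05))
for n,u,v in [("scene",245,185),("side",320,370)]:
    im=cv2.imread(f"pics/{n}0.png")[v-50:v+50,u-50:u+50]
    a=cv2.resize(im,None,fx=4,fy=4,interpolation=cv2.INTER_CUBIC)
    u,v={"scene":(328,255),"side":(317,245)}[n]
    im=cv2.imread(f"pics/{n}0.png")[v-50:v+50,u-50:u+50]
    b=cv2.resize(im,None,fx=4,fy=4,interpolation=cv2.INTER_CUBIC)
    cv2.imwrite(f"pics/crop_{n}.png",np.hstack([a,b]))
E
```

```text
blank (array([ 0.45166152, -0.23860874,  0.11173697]), [np.float64(0.005126734710155591), np.float64(0.005126734710155603)])
[ 0.45380834 -0.23152158  0.117     ] [ 0.45347496 -0.24500147  0.117     ]
gauge (array([0.59308966, 0.03662882, 0.03389099]), [np.float64(0.003002589736908519), np.float64(0.0030025897369083537)])
[0.60565716 0.04418664 0.05      ] [0.58876028 0.02264996 0.05      ]
```

View pics/crop_scene.png

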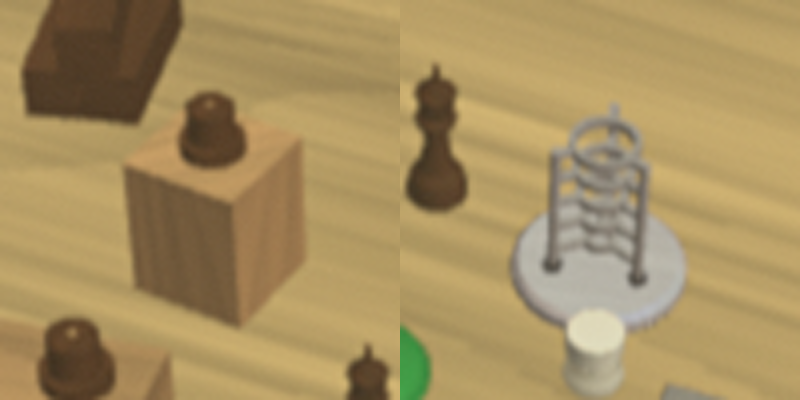

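View pics/crop_side.png

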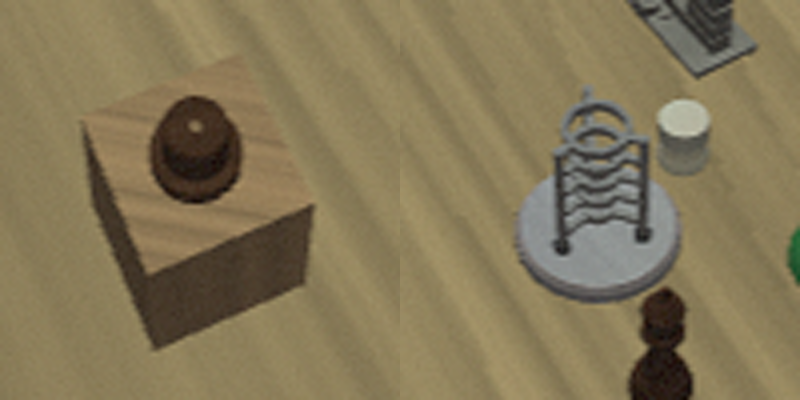

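Run:
```python
from h import *
print("blank",tri([ray("scene",247,160.5),ray("side",318.75,351.75)]))
print(onz("scene",247,160.5,.134),onz("side",318.75,351.75,.134))
print("gauge",tri([ray("scene",329.2,240),ray("side",316.5,228)]))
print(onz("scene",329.2,240,.102),onz("side",316.5,228,.102))
for y in [0,30,60,90]:
  for z in (.3,.35): print(y,z,robot.inverse_kinematics([.40,-.24,z],[180,0,y]))
```

```text
blank (array([ 0.45279032, -0.24155636,  0.13482141]), [np.float64(0.0020789748110972154), np.float64(0.0020789748110972774)])
[ 0.45004513 -0.24083706  0.134     ] [ 0.45415242 -0.24298208  0.134     ]
gauge (array([0.59622404, 0.03495064, 0.09963894]), [np.float64(0.0035740891383059096), np.float64(0.0035740891383059152)])
[0.59534822 0.03805919 0.102     ] [0.5969535  0.02968779 0.102     ]
0 0.3 [ -2.67617945   6.83251426  35.4637003   94.34045786  -4.01770139
  80.10957704 -56.71402555]
0 0.35 [  8.73007845   5.70252608  22.47242102  87.8500027   -2.17988501
  86.88021587 -58.77903066]
30 0.3 [  9.55392517   6.43511413  21.58733855  93.95807228  -2.39930922
  80.06333062 -28.56808434]
30 0.35 [  6.60033455   5.72935289  24.86224808  87.9190122   -2.40910006
  86.88231686 -28.51559718]
60 0.3 [ 8.63209511  6.44895181 22.62351936 93.988295   -2.51400802 80.06465084
  1.5607913 ]
60 0.35 [ 5.84693438  5.74153591 25.70913578 87.94315128 -2.49099555 86.88336596
  1.57913461]
90 0.3 [ 7.5898091   6.46738937 23.79649866 94.02222658 -2.64455529 80.06650646
 31.7080679 ]
90 0.35 [ 5.1981024   5.75319897 26.43917099 87.96382027 -2.5619338  86.88440336
 31.66143409]
```

Run:
```python
from h import *
from station import *
import pickle
out={}
for k,P in [("gauge",[.596,.034,.25]),("blank",[.452,-.242,.25])]:
    robot.move_to(P,[180,0,60]); 
    ps=wpose(); im=vision.grab_frame("wrist"); out[k]=ps
    cv2.imwrite(f"pics/w_{k}.png",im[:,:,::-1])
    print(k,ps[0],robot.current_time_s())
    for l in (["gauge","ring1"] if k=="gauge" else ["blank_a","block_hole"]):
        print(l,[(np.round(r["rect"],1).tolist(),round(r["p"],2)) for r in recognise(l,"wrist")])
    print("expected px",wproj(ps,[P[0],P[1],.102 if k=="gauge" else .134]))
pickle.dump(out,open("poses.pkl","wb"))
```

```text
gauge [0.59590164 0.03618953 0.24971648] 2.7417
gauge [([324.9, 210.8, 98.1, 95.0], 0.98)]
ring1 [([325.7, 212.4, 99.6, 97.6], 0.76)]
expected px [325.16360802 238.15101081]
blank [ 0.45346651 -0.2402518   0.24985628] 4.0833
blank_a [([325.8, 237.6, 60.7, 60.6], 0.97), ([531.8, 281.2, 76.8, 64.1], 0.88), ([590.0, 149.8, 51.1, 49.4], 0.83), ([543.5, 70.2, 60.4, 48.2], 0.65)]
block_hole [([322.8, 229.3, 133.9, 136.8], 0.85)]
expected px [322.89644162 250.04190661]
```

View pics/w_gauge.png

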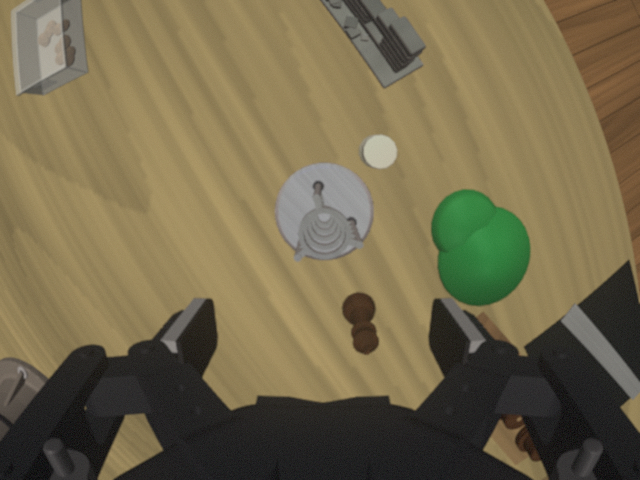

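View pics/w_blank.png

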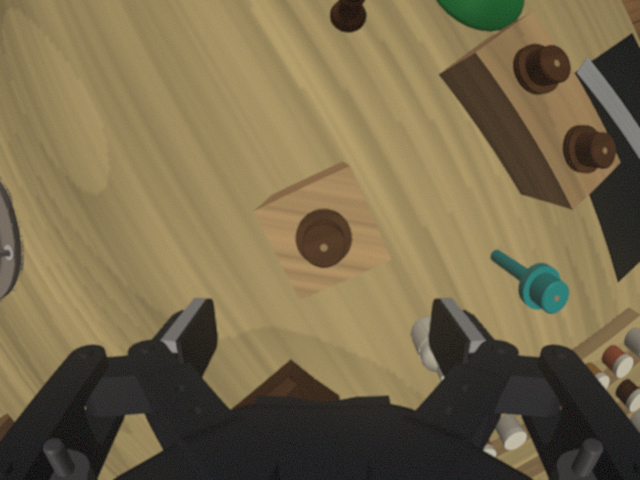

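Run:
```python
from h import *
import pickle
P=pickle.load(open("poses.pkl","rb"))
def wz(k,u,v,z):
    o,d=wray(P[k],u,v);return (o+d*(z-o[2])/d[2]).round(4)
print("foot disc",wz("gauge",324.9,210.8,.010)); 
print("tenon dot",wz("blank",323.5,247,.134))
# circle fits: foot disc via colour
im=cv2.imread("pics/w_gauge.png")
a=cv2.resize(im[155:270,265:385],None,fx=5,fy=5,interpolation=cv2.INTER_CUBIC)
cv2.imwrite("pics/cg.png",a)
im=cv2.imread("pics/w_blank.png")
a=cv2.resize(im[190:290,270:380],None,fx=5,fy=5,interpolation=cv2.INTER_CUBIC)
cv2.imwrite("pics/cb.png",a)
```

```text
foot disc [0.5989 0.0386 0.01  ]
tenon dot [ 0.4534 -0.2404  0.134 ]
```

View pics/cg.png

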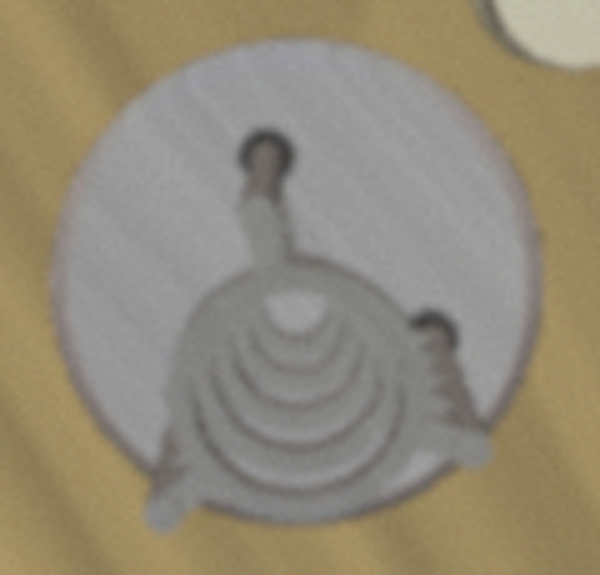

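View pics/cb.png

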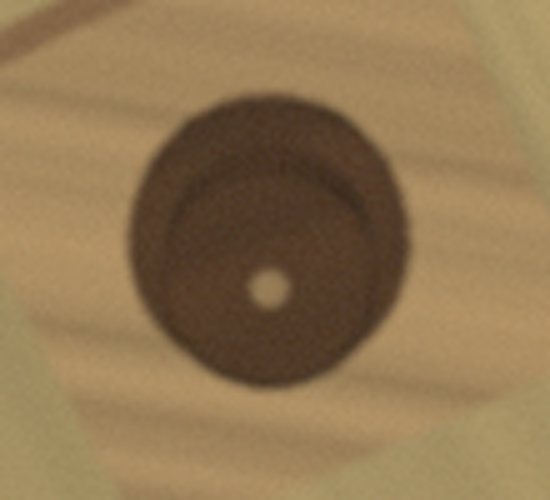

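```bash
cat > ov.py <<'E'
from h import *
import pickle
P=pickle.load(open("poses.pkl","rb"))["gauge"]
def wz(u,v,z):
    o,d=wray(P,u,v);return (o+d*(z-o[2])/d[2]).round(4)
print(wz(324.4,232.6,.102),wz(324.2,211,.012))
import sys
g=np.array([float(sys.argv[1]),float(sys.argv[2])])
im=cv2.imread("pics/w_gauge.png");a=cv2.resize(im[155:270,265:385],None,fx=5,fy=5,interpolation=cv2.INTER_CUBIC)
t=np.linspace(0,2*np.pi,200)
for z,r,c in [(.102,.016,(0,0,255)),(.084,.0135,(0,255,0)),(.066,.011,(255,0,0)),(.048,.0085,(0,255,255)),(.030,.006,(255,0,255)),(.012,.05,(0,0,255)),(.0,.05,(255,0,0))]:
    q=np.array([(wproj(P,[g[0]+r*np.cos(s),g[1]+r*np.sin(s),z])-[265,155]+.5)*5-.5 for s in t])
    cv2.polylines(a,[q.round().astype(int)],True,c,1)
cv2.imwrite(sys.argv[3],a)
E
python3 ov.py 0.599 0.0382 pics/ov1.png
```

```text
[0.5976 0.038  0.102 ] [0.5984 0.039  0.012 ]
```

View pics/ov1.png

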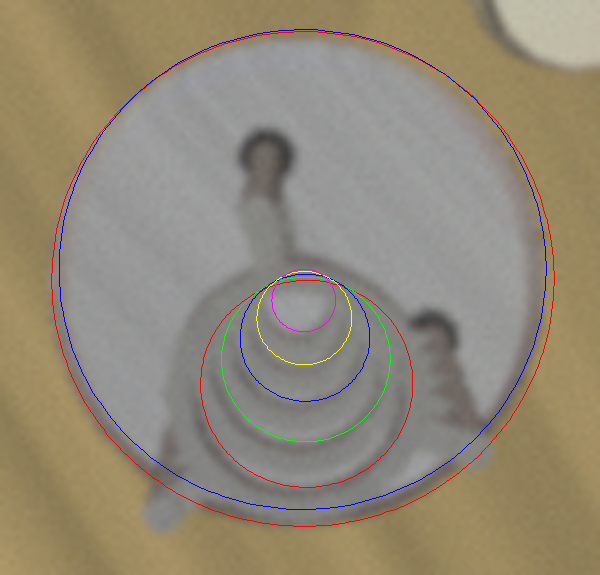

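```bash
python3 ov.py 0.598 0.0386 pics/ov2.png
python3 - <<'E'
from h import *
X=[.4534,-.2404]
fingers.gripper_to(.65,40)
print(robot.line_to(X+[.160],[180,0,60],velocity=.1)); robot.pause(.3)
print(robot.current_tool_pos(),robot.current_eef_rot(),robot.current_contact_force())
print(robot.line_to(X+[.130],velocity=.06,f_stop=4)); robot.pause(.2)
print(robot.current_tool_pos(),robot.current_contact_force(),robot.current_finger_gap(),robot.current_time_s())
im=vision.grab_frame("wrist");cv2.imwrite("pics/w2.png",im[:,:,::-1])
im=vision.grab_frame("side");cv2.imwrite("pics/s2.png",cv2.resize(im[310:430,250:410,::-1],None,fx=4,fy=4))
E
```

```text
[0.5976 0.038  0.102 ] [0.5984 0.039  0.012 ]
False
[ 0.45363287 -0.24050327  0.16036715] [ 1.79957715e+02 -1.19895559e-02  6.00047742e+01] [0.33731647 0.05279544 0.31398483]
False
[ 0.4536706  -0.24061399  0.13036825] [ 0.39792192 -0.47673636 -0.16930928] 0.6485267947321188 6.7917
```

View pics/ov2.png

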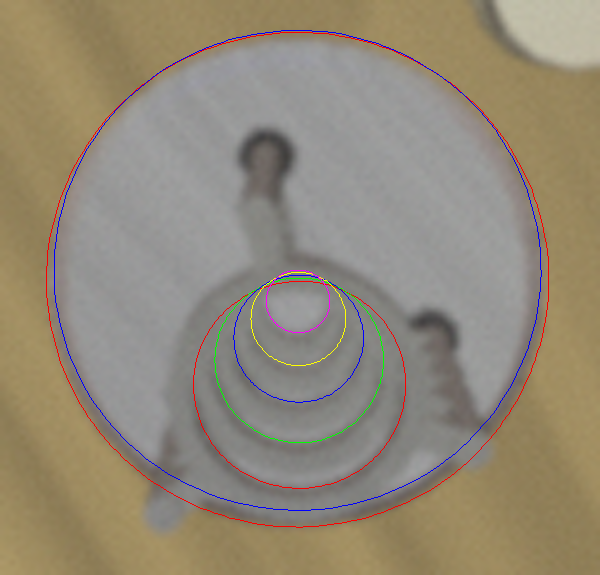

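View pics/w2.png

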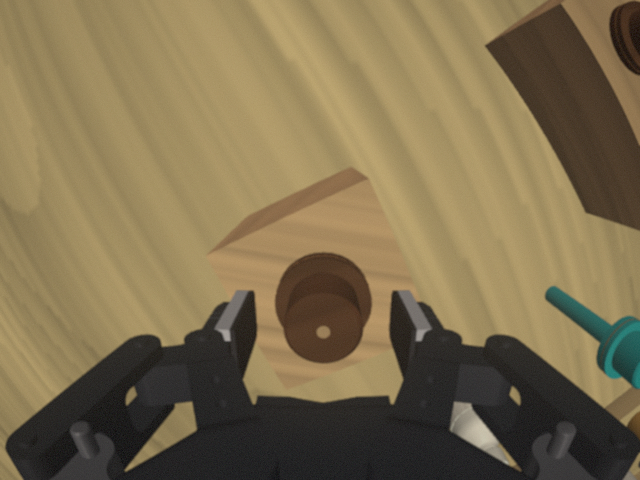

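View pics/s2.png

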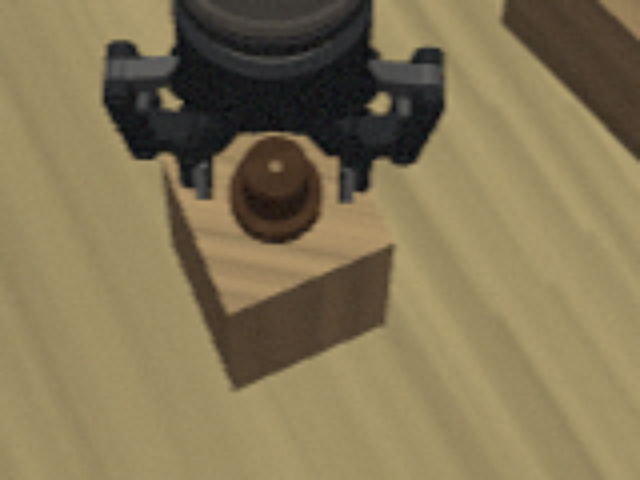

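Run:
```python
from h import *
ps=wpose()
o,d=wray(ps,323,332); w=o+d*(.134-o[2])/d[2]; print("dot",w, "tool",ps[1].T@(w-ps[0]))
print(ps[0])
```

```text
dot [ 0.45308218 -0.24036311  0.134     ] tool [-0.00014876 -0.00052059 -0.00370845]
[ 0.4536097  -0.24049517  0.1302919 ]
```

Run:
```python
from h import *
fingers.gripper_to(0.2,50); robot.pause(.2)
print(robot.current_finger_gap(),robot.current_contact_force())
p=robot.current_tool_pos()
print(robot.line_to([p[0],p[1],.165],velocity=.08)); 
print(robot.current_finger_gap(),robot.current_contact_force())
print(robot.line_to([p[0],p[1],.250],velocity=.12)); robot.pause(.3)
print(robot.current_tool_pos(),robot.current_finger_gap(),robot.current_contact_force(),robot.current_time_s())
im=vision.grab_frame("wrist");cv2.imwrite("pics/w3.png",im[:,:,::-1])
im=vision.grab_frame("side");cv2.imwrite("pics/s3.png",cv2.resize(im[250:430,230:430,::-1],None,fx=3,fy=3))
```

```text
0.33082993016398526 [ 0.82959215 -0.6407263   4.1624621 ]
False
0.33223630637755264 [ 0.18829224  0.27918945 -1.04013373]
False
[ 0.45343427 -0.24039117  0.24946356] 0.3332885807075477 [-0.09528849  0.43425674 -1.03272249] 9.2
```

View pics/w3.png

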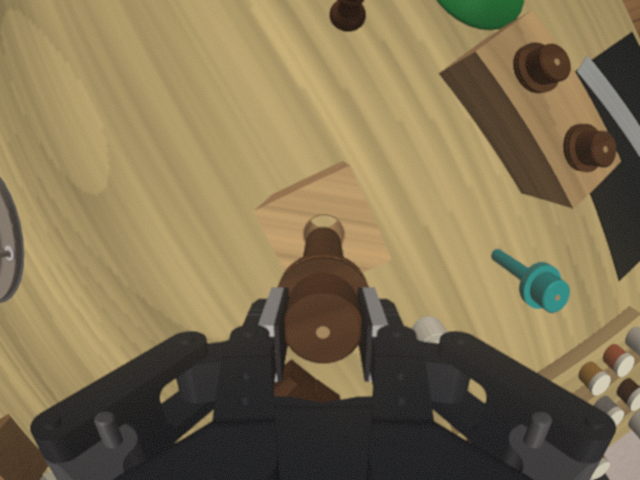

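View pics/s3.png

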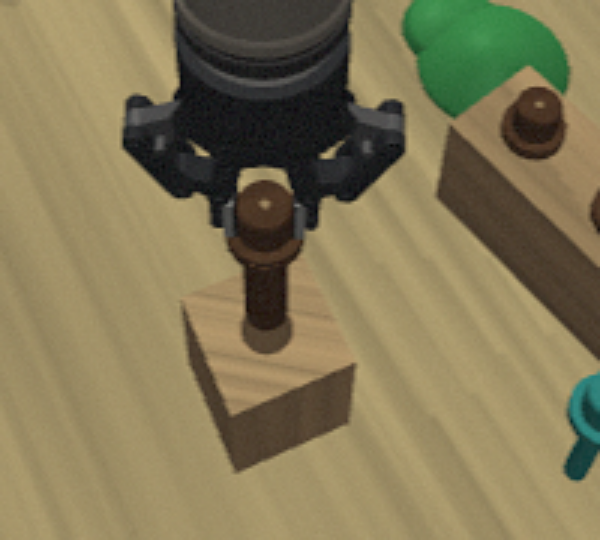

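Run:
```python
from h import *
ps=wpose()
t=np.linspace(0,2*np.pi,100)
im=cv2.imread("pics/w3.png");x0,y0=260,190
a=cv2.resize(im[y0:y0+190,x0:x0+130],None,fx=4,fy=4,interpolation=cv2.INTER_CUBIC)
c0=np.array([-.00015,-.0005])
for zt,r,c in [(-.0037,.015,(0,0,255)),(.0203,.021,(0,255,0)),(.0303,.021,(0,255,0)),(.1243,.007,(255,0,0)),(.1243,.0095,(255,255,0)),(.1243,.012,(255,0,255))]:
    q=np.array([(wproj(ps,ps[0]+ps[1]@np.array([c0[0]+r*np.cos(s),c0[1]+r*np.sin(s),zt]))-[x0,y0]+.5)*4-.5 for s in t])
    cv2.polylines(a,[q.round().astype(int)],True,c,1)
cv2.imwrite("pics/ov3.png",a)
```

```text
(no output)
```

View pics/ov3.png

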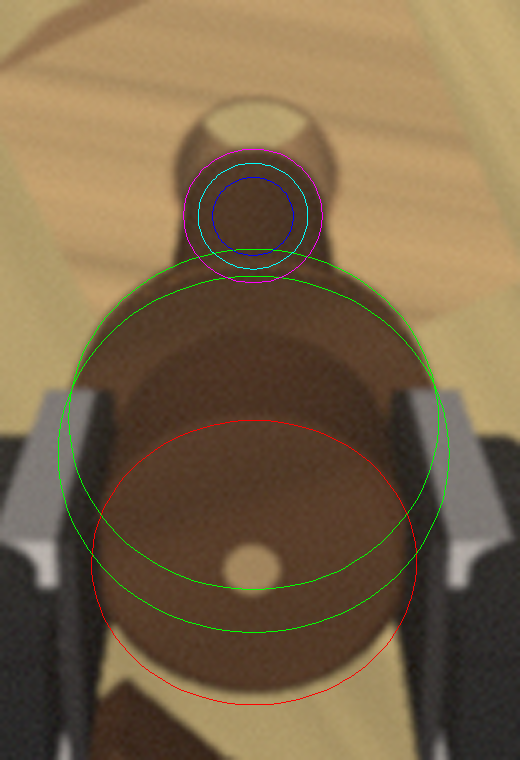

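Run:
```python
from h import *
p=robot.current_tool_pos()
robot.line_to([p[0],p[1],.285],velocity=.12)
robot.line_to([.598,.0386,.285],[180,0,60],velocity=.15)
robot.line_to([.598,.0386,.250],velocity=.1); robot.pause(.4)
import pickle
ps=wpose(); pickle.dump(ps,open("p4.pkl","wb"))
print(ps[0],robot.current_eef_rot(),robot.current_finger_gap(),robot.current_contact_force(),robot.current_time_s())
for n in ["wrist","side","scene"]:
    im=vision.grab_frame(n);cv2.imwrite(f"pics/{n}4.png",im[:,:,::-1])
a=cv2.resize(cv2.imread("pics/wrist4.png")[180:370,240:400],None,fx=3.5,fy=3.5,interpolation=cv2.INTER_CUBIC);cv2.imwrite("pics/c4w.png",a[:600])
for n,(u,v) in {"side":(315,230),"scene":(329,240)}.items():
    a=cv2.imread(f"pics/{n}4.png")[v-70:v+50,u-60:u+60]
    cv2.imwrite(f"pics/c4{n}.png",cv2.resize(a,None,fx=5,fy=5,interpolation=cv2.INTER_CUBIC))
```

```text
[0.59818528 0.03855802 0.2503735 ] [ 1.79967476e+02 -2.24726229e-02  6.00028963e+01] 0.33078211468605867 [ 1.24531195  0.34858633 -1.20818373] 12.8833
```

View pics/c4w.png

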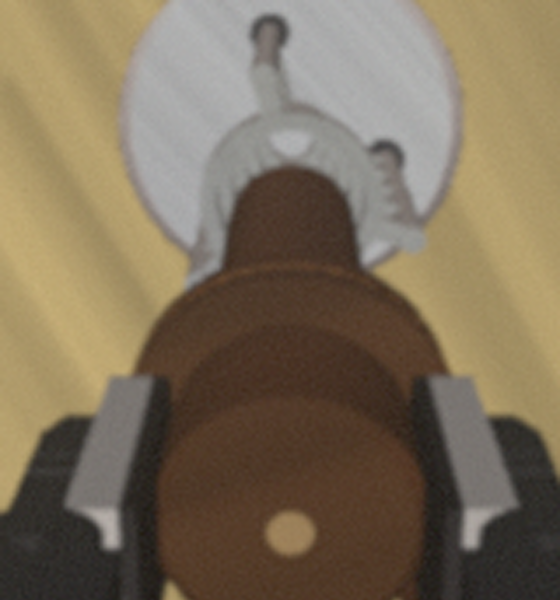

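View pics/c4side.png

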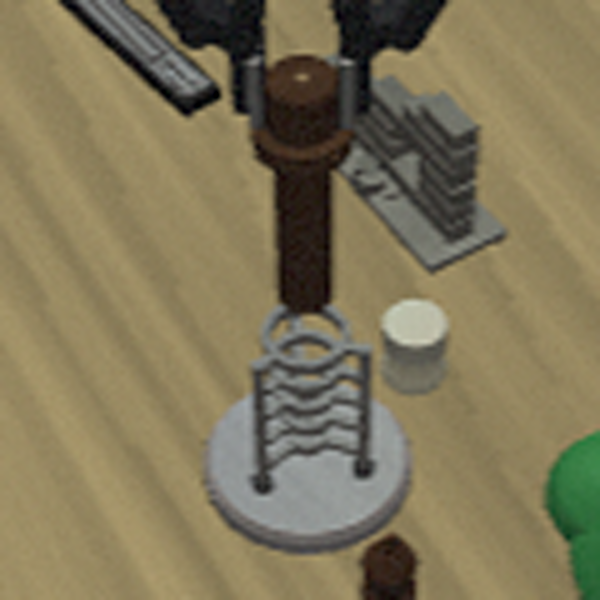

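View pics/c4scene.png

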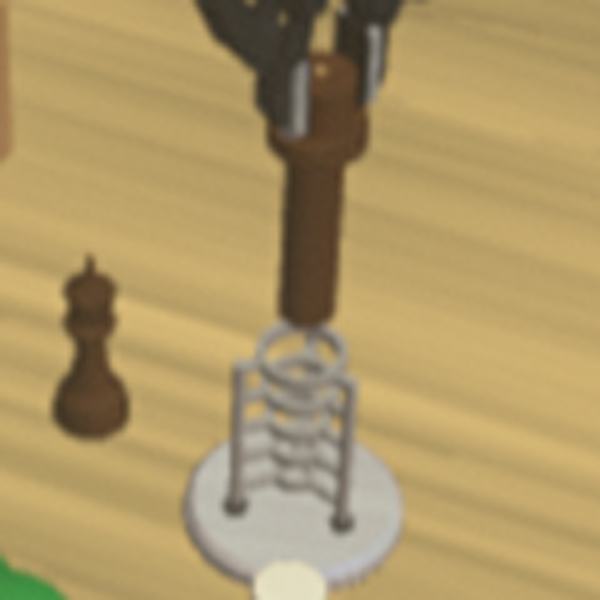

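```bash
cat > ov5.py <<'E'
from h import *
import pickle,sys
ps=pickle.load(open("p4.pkl","rb"))
g=np.array([.598,.0386]); b=ps[0][:2]+ps[1][:2,:2]@np.array([-.00015,-.0005]); zt=ps[0][2]-.030  # foot underside z
print(b)
t=np.linspace(0,2*np.pi,120)
def draw(n,win,s,out):
    u0,v0,w,h=win
    im=cv2.imread(f"pics/{n}4.png")[v0:v0+h,u0:u0+w]
    a=cv2.resize(im,None,fx=s,fy=s,interpolation=cv2.INTER_CUBIC)
    P=(lambda X: wproj(ps,X)) if n=="wrist" else (lambda X: proj(n,X))
    for c,z,r,col in [(g,.102,.016,(0,0,255)),(g,.012,.05,(0,0,255)),(g,0,.05,(255,0,0)),(g,.030,.006,(0,0,255)),
        (b,zt+.034,.015,(0,255,0)),(b,zt,.021,(0,255,0)),(b,zt-.094,.0125,(0,255,0)),(b,zt-.05,.0125,(0,255,0))]:
        q=np.array([(P([c[0]+r*np.cos(x),c[1]+r*np.sin(x),z])-[u0,v0]+.5)*s-.5 for x in t])
        cv2.polylines(a,[q.round().astype(int)],True,col,1)
    cv2.imwrite(out,a)
draw("side",(275,165,80,100),6,"pics/o5side.png")
draw("scene",(290,180,80,110),5.4,"pics/o5scene.png")
draw("wrist",(270,170,110,150),4,"pics/o5wrist.png")
A=cv2.imread("pics/o5side.png");B=cv2.imread("pics/o5scene.png");h=min(len(A),len(B))
E
python3 ov5.py
```

```text
[0.59767727 0.03867809]
```

View pics/o5side.png

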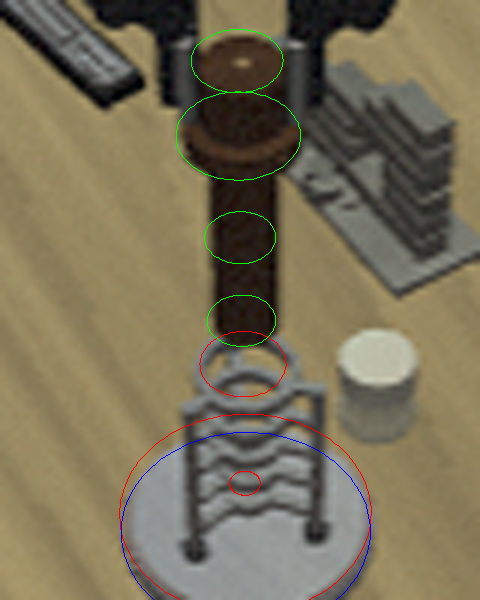

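View pics/o5scene.png

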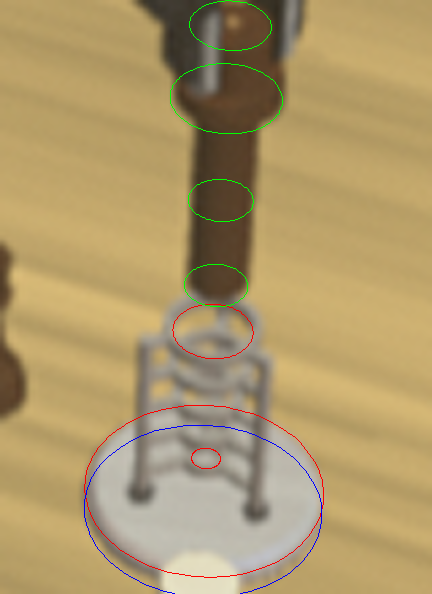

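View pics/o5wrist.png

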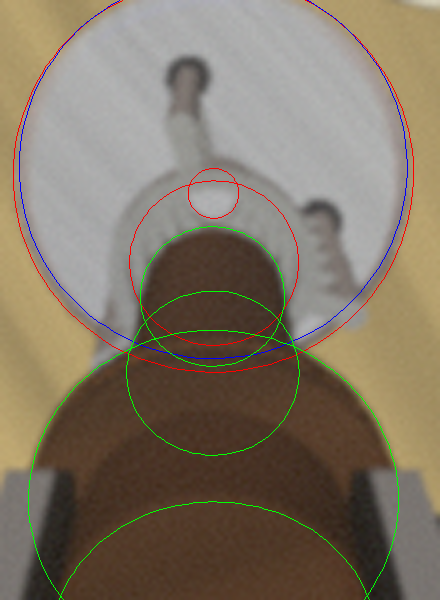

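```bash
cat > look.py <<'E'
from h import *
import pickle
def look(k):
    ps=wpose(); pickle.dump(ps,open(f"p{k}.pkl","wb"))
    t=[]
    for n,(u,v) in {"side":(315,230),"scene":(329,240)}.items():
        im=vision.grab_frame(n)[:,:,::-1];cv2.imwrite(f"pics/{n}{k}.png",im)
        t.append(cv2.resize(im[v-60:v+40,u-33:u+33],None,fx=6,fy=6,interpolation=cv2.INTER_CUBIC))
    cv2.imwrite(f"pics/l{k}.png",np.hstack(t))
    im=vision.grab_frame("wrist")[:,:,::-1];cv2.imwrite(f"pics/wrist{k}.png",im)
    print("tcp",ps[0].round(4),robot.current_eef_rot().round(2),"F",robot.current_contact_force().round(2),"M",robot.current_torque().round(2),"gap",round(robot.current_finger_gap(),3),"t",robot.current_time_s())
E
python3 - <<'E'
from look import *
x,y=.5977,.0377
robot.line_to([x,y,.236],[180,0,60],velocity=.06); robot.pause(.2)
print(robot.current_contact_force())
print(robot.line_to([x,y,.2143],velocity=.03,f_stop=2.5)); robot.pause(.3)
look(6)
E
```

```text
[ 0.04416345 -0.40999653 -0.19610427]
False
tcp [0.5978 0.0377 0.2145] [179.99  -0.    60.  ] F [-0.33 -0.96 -1.41] M [-0.01  0.   -0.01] gap 0.329 t 14.9417
```

View pics/l6.png

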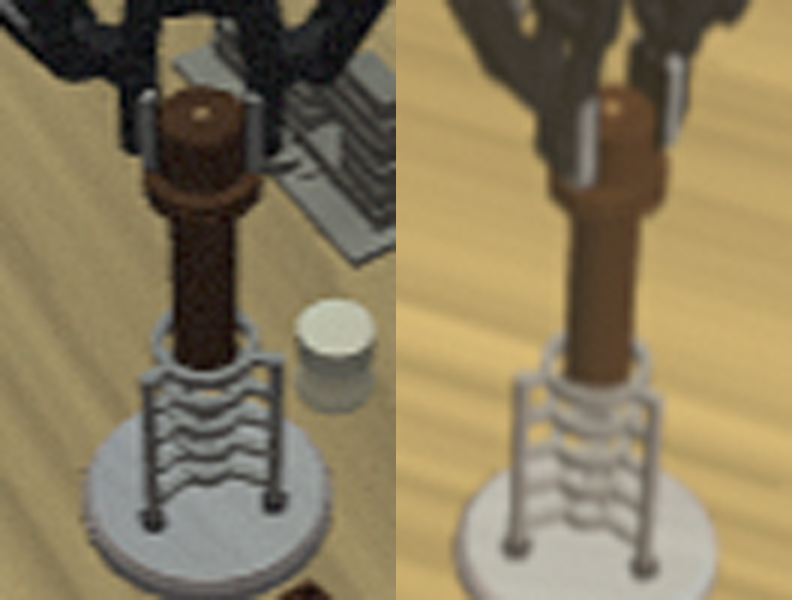

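View pics/wrist6.png

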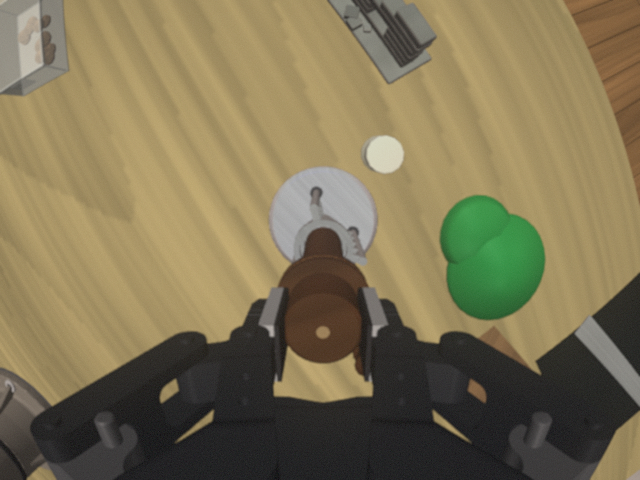

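Run:
```python
import cv2,numpy as np
t=[]
for n,(u,v) in {"side":(316,230),"scene":(329,242)}.items():
    a=cv2.imread(f"pics/{n}6.png")[v-20:v+20,u-16:u+16]
    t.append(cv2.resize(a,None,fx=12,fy=12,interpolation=cv2.INTER_LANCZOS4))
cv2.imwrite("pics/z6.png",np.hstack(t))
```

```text
(no output)
```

View pics/z6.png

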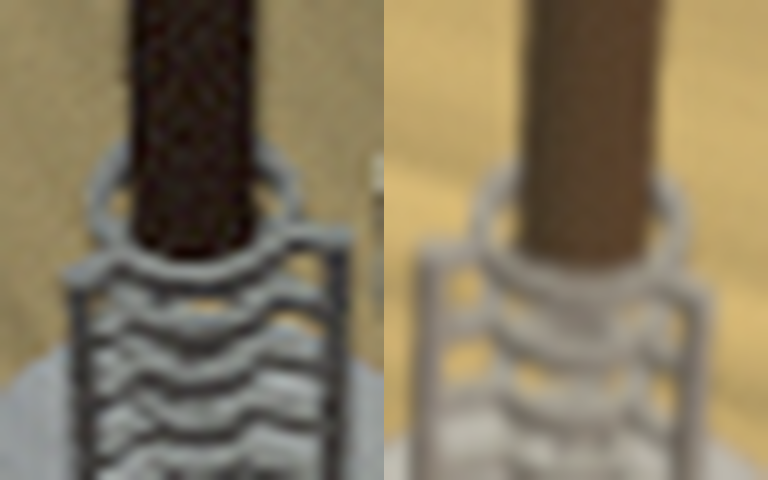

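Run:
```python
from look import *
x,y=.5977,.0372
robot.line_to([x,y,.213],[180,0,60],velocity=.02); robot.pause(.3)
print(robot.current_contact_force())
print(robot.line_to([x,y,.183],velocity=.012,f_stop=2)); 
print(robot.current_tool_pos(),robot.current_contact_force())
robot.pause(.2)
look(7)
```

```text
[ 0.51124648 -0.14473751 -1.34297097]
True
[0.59771309 0.03727223 0.19026331] [ 0.19581594 -0.11181737  4.67736532]
tcp [0.5977 0.0372 0.1903] [-179.99    0.     60.01] F [-0.51 -0.11  5.68] M [0.03 0.07 0.03] gap 0.331 t 17.55
```

View pics/l7.png

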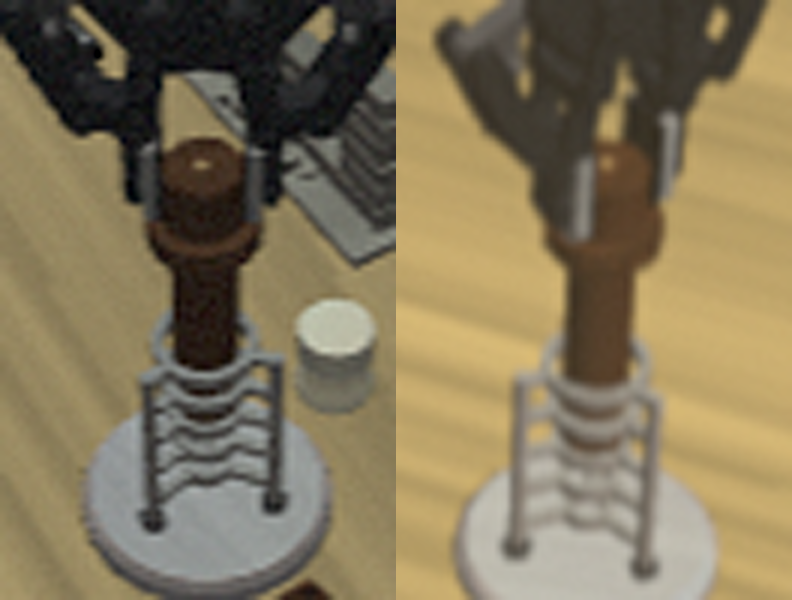

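Run:
```python
from look import *
fingers.gripper_to(.42,20); robot.pause(.2)
print(robot.current_contact_force(),robot.current_finger_gap())
fingers.gripper_to(.85); robot.pause(.3)
look(8)
```

```text
[-0.93009406  0.89514703  0.69726455] 0.41783061629958557
tcp [0.5968 0.0375 0.189 ] [-1.7987e+02  8.0000e-02  6.0000e+01] F [ 0.41 -0.84 -0.24] M [0.03 0.02 0.02] gap 0.849 t 18.8917
```

View pics/l8.png

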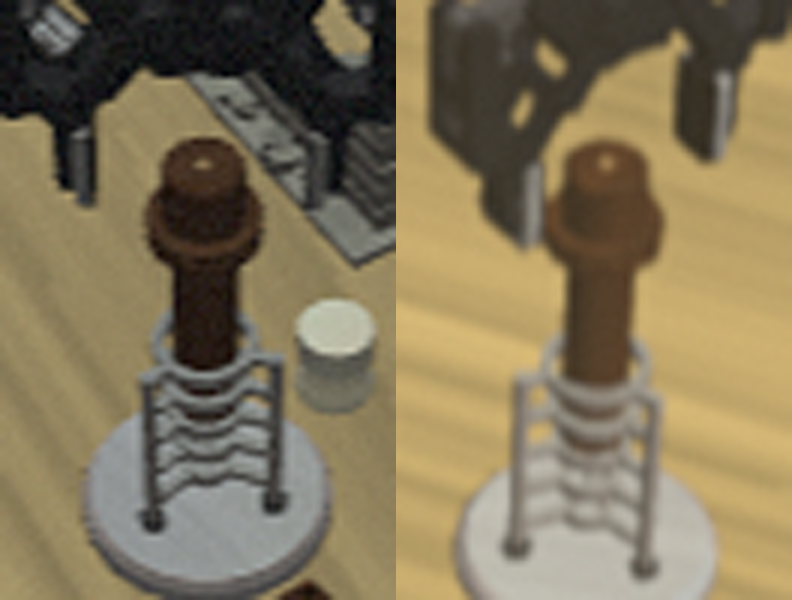

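View pics/wrist8.png

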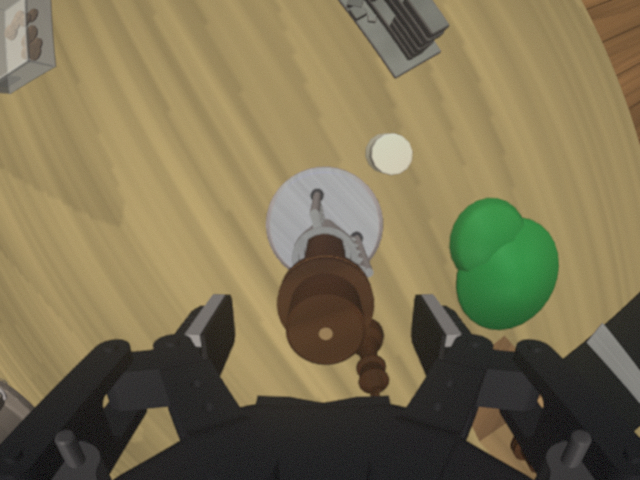

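Released and standing upright, with the fingers clear on both sides. I retreat straight up and check.

Run:
```python
from look import *
robot.line_to([.5968,.0375,.29],velocity=.1); robot.pause(.5)
look(9)
```

```text
tcp [0.5968 0.0375 0.2899] [-1.7987e+02  8.0000e-02  6.0000e+01] F [-0.48 -0.14  0.25] M [0.05 0.05 0.02] gap 0.85 t 20.7
```

View pics/l9.png

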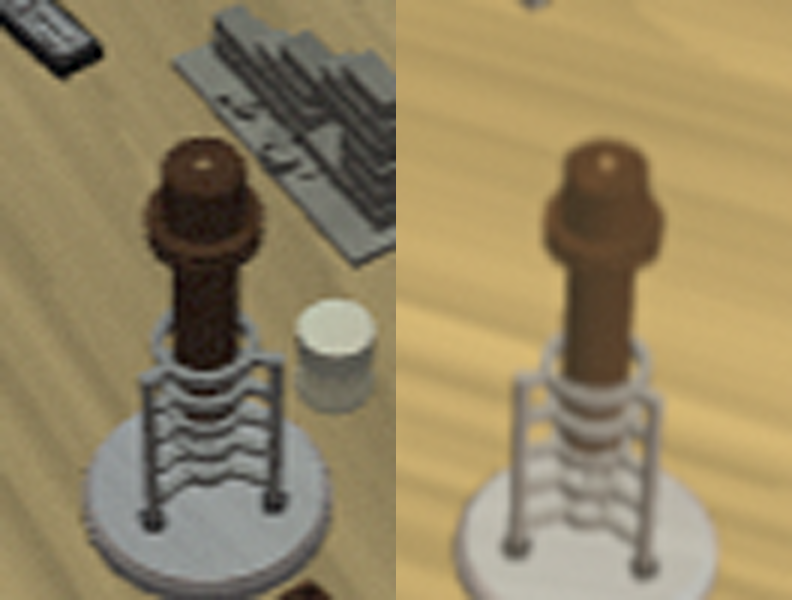

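View pics/side9.png

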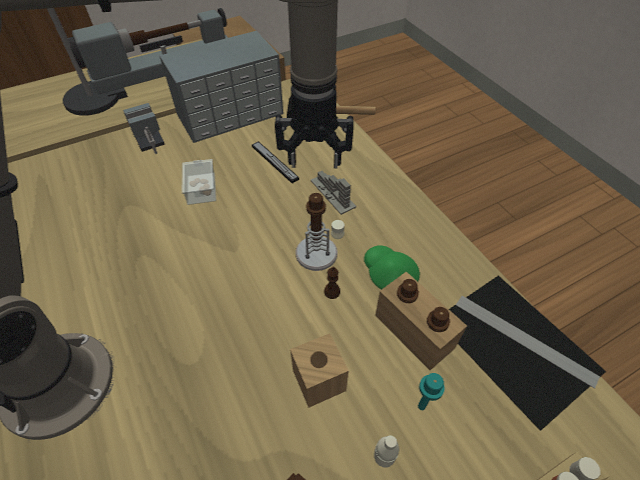

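Run:
```python
from h import *
print(tri([ray("side",315.8,197.2),ray("scene",331,206.5)]), proj("side",[.5977,.0375,.194]),proj("scene",[.5977,.0375,.194]),proj("scene",[.5977,.0375,.176]))
workorder.close_job(); print(robot.current_time_s())
```

```text
(array([0.59738299, 0.03636987, 0.19510857]), [np.float64(0.0024328370141929235), np.float64(0.002432837014192991)]) [314.66278166 196.57891959] [330.34482441 207.65211464] [329.97703282 214.36824076]
the job is handed in; nothing more can be done
the job is handed in; nothing more can be done
```

The walnut blank from the small block is standing upright in the gauge on ring 3, and the job is handed in. Ring 3 stopping it makes the stem 25 mm. I lifted the blank out by its tenon and lowered it through rings 1 and 2. The gripper then let go and rose clear.

**Contact:** the arm felt the stop at TCP z = 0.1903, exactly where ring 3 should be. It pressed lightly at about 6 N.

**Final checks:**
- **Height:** the tenon top triangulates to z = 0.195 m, against 0.194 m expected for a blank resting on ring 3. The two camera rays miss each other by about 2.4 mm on each side, close to the 2 mm calibration limit.
- **Stem size:** measured from the pictures before and at contact, it came out at about 24 to 24.6 mm, which fits a 25 mm stem.
- **Bench:** in the side picture, the other two blanks and the bystanders in view look unmoved.
- **Robot:** it is touching nothing. The last reading before hand-in was 20.7 s.

**Anomaly:** the wrist force rose to about 4 N upward while the fingers closed on the tenon in the small block, probably the tips touching the foot. It was gone after lifting.

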